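Put the whisk battery on its charging shoe

ROBOT

A 6-joint arm with a two-finger parallel gripper is mounted at the origin on the work surface. World frame = base frame: x ahead of the robot, y to its left, z up, the work surface at z = 0. Lengths are in m, angles in rad, forces in N, time in s.
With the tool pointing down it reaches from about 0.35 to 0.875 m from the base axis. Payload 4.2 kg.
Tool frame: the origin (TCP) lies midway between the tips of the shut fingers; the grasp point (between the pads) lies 19 mm behind it; z points along the fingers, y is the line along which they close (so a half turn about z gives the same grasp; the last joint's range is limited). The gripper opens to 85 mm and grips with 20 to 120 N. Pads are 22 mm wide; open, the fingers measure 114 mm over their backs; the gripper's body (76 mm by 85 mm) begins 54 mm behind the grasp point. The pads swing forward as they close: fully open they stand 13 mm farther back than shut.
Start: joints at [-0.898, 0.385, 0.008, 0, -1.194, -0.259], TCP at [0.251, -0.572, 0.2] pointing down, gripper open.
Joint ranges: [-3.14, 3.14], [-1.21, 2.06], [-1.07, 1.41], [-3.16, 2.05], [-2.99, -0.16], [-3.1, 3.1]. Speed limits (rad/s): [2.79, 2.79, 3.14, 3.14, 3.14, 3.14].

INTERFACE

Orientations are given as a unit quaternion [w, x, y, z].
In Python, from rig import ctrl gives the robot as it stands.
- The arm moves only by the shell command python3 -m jog 'ROWS' [OPENING] [FORCE]. ROWS is JSON, a list of rows, each an object of numbers: "tx", "ty", "tz": the shift along the tool's x, y, z in mm; "ax", "ay", "az": the turn, a rotation vector about the tool's x, y, z in degrees. A call has exactly 10 rows; each row is the pose to reach, as a shift and turn from the pose commanded when the call began, along the tool's axes at that moment; what a row does not reach only later rows make up. A row lasts 1/12 s, in which the tool goes at most 41.7 mm and 7.16 degrees, less where a joint would pass 70% of its speed; a pose out of reach is approached as far as the arm can. A call with a gripper value outside its range is refused whole. OPENING is the opening, from 0 (shut) to 1 (fully open), set as the call begins (- or left out, the last holds). The fingers move at their own pace and stop on an object; FORCE is the grip in N (left out, the last holds). Time passes only in rows, so rows that repeat a pose let the fingers close, or fill a call up. It gives the time, the measured TCP pose, the force, the opening and the grip force at its end, in the units of the state.
- ctrl.state(): the state, without advancing time (a new reading comes with each control period).
- ctrl.read_camera(name): name is "scene" or "top" or "wrist"; returns a dict with "frame" (400x640x3 uint8, red, green, blue), "z_map" (400x640 float32, m along the optical axis (not along the pixel's ray), 0 where there is no reading), "K" (3x3 intrinsics, pixels), "xyz" and "orientation" of the camera in the world; the wrist camera has in their place "T_tool_cam" (4x4, takes a point from camera to tool coordinates, whose origin is the TCP and whose axes are the flange's). Camera axes: x right, y down, z forward; pixel columns grow to the right and rows downward; lengths in m; the calibration is good to about 2 mm. A picture is of the moment at which its call begins: read the wrist's pose just before it.
- ctrl.hand_in(): hands the job in; it is judged then, once.
The state is a dict: "t": time; "joint_pos": joint angles; "joint_velocities": joint speeds; "joint_efforts": joint torques, N m; "position": TCP position; "tool_rot": TCP orientation; "wrist_force": force on the tool from outside, world axes, zero at the start; "wrist_torque": the same for the moment, N m; "opening": opening from 0.0 (shut) to 1.0 (fully open); "grasp_force": force on a finger pad.
Only numpy, scipy, OpenCV 4.12 (cv2) and the standard library are available. Lean on these libraries where they do the work, as an engineer would, in place of code of your own. Each camera call takes 0.05 s, during which the arm holds its last target. There are 200 camera calls.

TASK

Lift the whisk's battery pack off the freely turning lazy Susan and slide it along the rail of the charging shoe until it is fully home against the stop and the spring catch has clicked in, then let go. The pinch pot and the spice jar must stay standing on the lazy Susan, and everything else on the worktop stays where it is.

Things in the scene. Friction and masses are not known exactly. Their poses are not given: they have to be found in the camera images.
- battery: Loose battery pack of the whisk: grey plastic block, 80 mm long (x), 46 wide (y), 55 high, about 0.3 kg, lying right way up on the lazy Susan. Origin: centre of its underside; x points to its front (three copper strips on the front face), z up. A thumb ridge (6 mm high, 34 wide) crosses the top 34 mm behind the origin. Grip across the flat sides, 30 to 50 mm above the underside.
- battery_mouth (a point): Front end of the channel in the battery's underside: 40 mm ahead of its origin, at underside height. C-shaped channel along x, closed by an 8 mm wall at the rear: lips 6 mm thick leave a 19 mm wide gap; the slot above them is 31 mm wide, from 6 to 13.5 mm above the underside. A groove in its roof, 7 mm ahead of the battery's origin, takes the catch.
- shoe: White charging shoe fixed to the worktop: base plate 150 mm (x) by 80 (y), 10 thick. Origin: centre of its underside; x is the sliding direction, from the open mouth end (-x) to the stop, an upright wall 54 mm wide and 62 high whose face is at x = 58 mm. A T-shaped aluminium rail runs along x on y = 0 from x = -10 mm to the stop.
- rail_nose (a point): Tip of the rail's rounded nose, at x = -10 mm of the shoe, on the flange's top, 27 mm above the worktop. Web 14 mm wide; flange 26 wide, 5 thick, 22 to 27 mm above the worktop. Bring the battery front first before the nose, its underside 15 mm above the worktop (13.5 to 16 fits), and slide it on in the shoe's +x; it cannot go on from above.
- shoe_home (a point): Point on the shoe where the battery's origin lies when the battery is fully home, its x along the shoe's x: 18 mm ahead of the shoe's origin, 13.5 mm above the worktop. Axes as the shoe's.
- catch (a joint): The shoe's spring catch: a round steel roller standing 5 mm out of the rail's top, 25 mm ahead of the shoe's origin. 0 = up, grows (m) to 0.006 as it is pressed down. The battery presses it down (0.003 to 0.005) as it slides over; it pops up into the battery's groove when the battery is home. Passing it takes about 5 to 10 N.
- lazy_susan: The lazy Susan's wooden disc, 270 mm across and 12 mm thick; it turns freely about its vertical axis at the least push. Origin: centre of the disc's underside; its top is 12 mm above that, 26 mm above the worktop.
- pinch_pot: Tiny white ceramic pinch pot standing on the lazy Susan, 56 mm across the rim, 32 mm high. Origin: centre of its underside.
- spice_jar: Glass spice jar standing on the lazy Susan, 44 mm across, 75 mm high. Origin: centre of its underside.
- bowl: Stainless bowl, 180 mm across, 70 mm high. Origin: centre of its underside.
- spoon: Olive-wood spoon, 250 mm long, lying along its x axis. Origin: about its middle, on the underside.
- salt_shaker: White ceramic salt shaker, 42 mm across, 66 mm high. Origin: centre of its underside.
- pierogi_press: White plastic pierogi press lying open, its two round halves 100 mm across side by side along its y, with tabs; 290 mm long in all, 25 mm high. Origin: on the hinge, underside.
- whisk: The cordless whisk lying on the worktop: a white handle 190 mm long, 54 mm wide, 50 mm high with a wire whisk in front, along its x. Origin: underside of the handle, about its middle.
Mind the look-alikes: they are no part of the job. What is shaped like the battery but green, turquoise or yellow is not meant.

How it is judged:
On the way, in this order (a step that is already met when the one before it is completed fails the run):
1. the battery is lifted clear of the lazy Susan (z of battery in the frame of lazy_susan above 0.03 m and contact force between battery and lazy_susan below 0.01 N), for 0.1 s.
2. the battery, on the rail, slides over the spring catch and presses it down (value of joint catch above 0.001 m and x of battery in the frame of shoe_home between -0.045 and -0.002 m and z of battery in the frame of shoe_home below 0.006 m), for 0.05 s.
At the end, for the whole second after the job is handed in: The battery sits on the rail within 4 mm of fully home (up to 5 mm sideways and in height, 7 degrees in yaw and tilt), at rest and released, with the spring catch up in its groove (within 1 mm); the pinch pot and the spice jar stand upright on the lazy Susan (x of battery in the frame of shoe_home between -0.004 and 0.003 m and y of battery in the frame of shoe_home between -0.005 and 0.005 m and z of battery in the frame of shoe_home between -0.003 and 0.005 m and angle between the x axis of battery and the x axis of shoe, either way round below 0.13 rad and angle between battery's own z axis and vertical below 0.12 rad and value of joint catch below 0.001 m and linear speed of battery below 0.01 m/s and angle between each of pinch_pot, spice_jar's own z axis and vertical below 0.15 rad and z of each of pinch_pot, spice_jar in the frame of lazy_susan above 0.005 m); the robot touches nothing.
It fails at once if the bowl, spoon, salt shaker, pierogi press or whisk is moved by more than 4 cm (distance of any of bowl, spoon, salt_shaker, pierogi_press, whisk from where it was at the start of the episode above 0.04 m).
It fails at once if the pinch pot or the spice jar is tipped over or knocked off the lazy Susan (angle between any of pinch_pot, spice_jar's own z axis and vertical above 0.6 rad or height (world z) of any of pinch_pot, spice_jar below 0.015 m).
It also fails if it takes over 48 s, if anything falls off the work surface, if the arm or the gripper's body presses on something with over 40 N, if the wrist force passes 120 N, or if a joint passes its speed limit or range.

## Working session

There is one attempt and no reset: what is moved stays moved. The work goes in short steps, Python scripts to look and compute and a shell command to move; the robot and the scene stay as the last step left them, time stands still between calls to the robot, and variables do not carry over. Pictures are saved under pics/ and viewed, at most 10 in all, crops included, and the job is handed in when it is done.

```bash
mkdir -p pics; ls
cat > h.py <<'E'
import numpy as np,cv2
from rig import ctrl
from scipy.spatial.transform import Rotation as R
def rot(q): return R.from_quat([q[1],q[2],q[3],q[0]]).as_matrix()
def cam(n):
    s=ctrl.state(); c=ctrl.read_camera(n)
    if n=='wrist':
        T=np.eye(4);T[:3,:3]=rot(s['tool_rot']);T[:3,3]=s['position'];T=T@np.array(c['T_tool_cam'])
        c['R'],c['p']=T[:3,:3],T[:3,3]
    else: c['R'],c['p']=rot(c['orientation']),np.array(c['xyz'])
    z=c['z_map'];K=np.array(c['K']);v,u=np.mgrid[:400,:640]
    P=np.stack([(u-K[0,2])/K[0,0]*z,(v-K[1,2])/K[1,1]*z,z],-1)
    c['W']=P@c['R'].T+c['p']; c['W'][z==0]=np.nan
    return c
def save(n,img): cv2.imwrite('pics/'+n+'.png',img[...,::-1])
E
python3 - <<'E'
from h import *
s=ctrl.state();print(s['t'],s['position'],s['tool_rot'],s['opening'])
for n in('scene','top'):
    c=cam(n);save(n,c['frame']);np.savez(n,**{k:c[k] for k in('frame','W','K','R','p')});print(n,c['p'],np.round(c['R'],2).tolist())
E
```

```text
pics
0.0 [ 0.25103888 -0.57163856  0.198997  ] [-2.67516532e-04 -2.05304652e-01  9.78697476e-01  1.08555899e-03] 1.0017149323708296
scene [1.39731103 0.12171548 1.14781166] [[-0.12, 0.76, -0.63], [0.99, 0.09, -0.07], [-0.0, -0.64, -0.77]]
top [0.35390848 0.00925672 1.41659109] [[0.0, -0.99, 0.11], [-1.0, -0.0, 0.01], [-0.0, -0.11, -0.99]]
```

View pics/top.png

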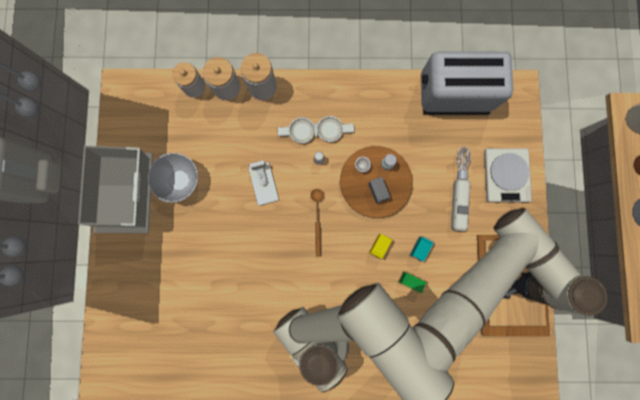

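View pics/scene.png

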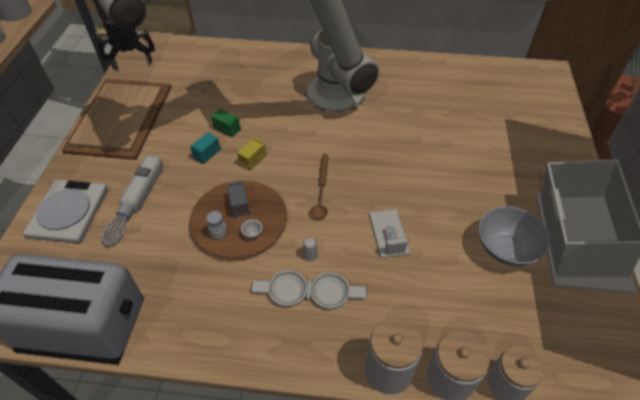

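Candidates for the battery in the scene picture are grey (237,199) on the lazy Susan, green (226,122), turquoise (205,148) and yellow (251,153). I choose the grey one. The shoe is at (389,232), with its stop toward +x. Next I'll take a close crop and measure.

Run:
```python
from h import *
S=np.load('scene.npz');T=np.load('top.npz')
a=cv2.resize(S['frame'][165:265,180:300],None,fx=4,fy=4,interpolation=2)
b=cv2.resize(S['frame'][195:265,355:425],None,fx=4,fy=4,interpolation=2)
t1=cv2.resize(T['frame'][140:220,335:415],None,fx=4,fy=4,interpolation=2)
t2=cv2.resize(T['frame'][150:215,235:290],None,fx=4,fy=4,interpolation=2)
o=np.zeros((400+0,800,3),np.uint8);o[:,:480]=a;o[:280,500:780]=b;save('crop1',o)
o=np.zeros((320,560,3),np.uint8);o[:,:320]=t1;o[:260,330:550]=t2;save('crop2',o)
def rect(W,m,n):
    P=W[m]; 
    if len(P)<5: print(n,'few');return
    r=cv2.minAreaRect((P[:,:2]*1000).astype(np.float32));print(n,len(P),np.round(P.mean(0),4),[np.round(x,1) for x in r])
for n,D in(('scene',S),('top',T)):
    W=D['W'];x,y,z=W[...,0],W[...,1],W[...,2]
    v,u=np.mgrid[:400,:640]
    if n=='scene': bb=(u>222)&(u<255)&(v>175)&(v<222); sb=(u>360)&(u<415)&(v>200)&(v<262);lz=(u>180)&(u<295)&(v>170)&(v<265)
    else: bb=(u>365)&(u<395)&(v>172)&(v<206); sb=(u>240)&(u<285)&(v>155)&(v<210);lz=(u>335)&(u<418)&(v>140)&(v<222)
    rect(W,bb&(z>.074)&(z<.084),'bat top');rect(W,bb&(z>.084)&(z<.1),'ridge');rect(W,bb&(z>.04)&(z<.1),'bat all')
    rect(W,sb&(z>.006)&(z<.014),'shoe base');rect(W,sb&(z>.022)&(z<.033),'rail');rect(W,sb&(z>.052),'stop')
    rect(W,lz&(z>.02)&(z<.03),'susan')
    rect(W,lz&~bb&(z>.085)&(z<.12),'jar');rect(W,lz&~bb&(z>.045)&(z<.062),'pot')
    print(np.nanpercentile(z[lz],[5,50,95]))
```

```text
bat top 365 [ 0.5602 -0.211   0.0801] [array([ 577.2, -209.3]), array([131. ,  60.1]), np.float64(7.9)]
ridge 47 [ 0.5422 -0.2184  0.0859] [array([ 553.7, -214.3]), array([75.7, 41.3]), np.float64(23.9)]
bat all 552 [ 0.5679 -0.2072  0.0751] [array([ 575.9, -208.4]), array([126.2,  80. ]), np.float64(15.4)]
shoe base 817 [0.5761 0.2024 0.0097] [array([587.6, 204. ]), array([162.2, 133.1]), np.float64(0.2)]
rail 167 [0.6156 0.2173 0.0272] [array([616.5, 219.1]), array([83.8, 52. ]), np.float64(13.3)]
stop 132 [0.6507 0.2266 0.0598] [array([649.2, 226.9]), array([18.3, 53.8]), np.float64(16.4)]
susan 4524 [ 0.6049 -0.2029  0.0254] [array([ 593.9, -208.4]), array([268.1, 267.4]), np.float64(22.5)]
jar 196 [ 0.6595 -0.2462  0.0982] [array([ 657.4, -247.2]), array([40. , 38.9]), np.float64(67.1)]
pot 234 [ 0.6557 -0.1839  0.0537] [array([ 662.3, -196.8]), array([ 51. , 138.8]), np.float64(15.4)]
[-0.00328344  0.02285204  0.07893102]
bat top 251 [ 0.5557 -0.2121  0.0798] [array([ 553.7, -213.4]), array([79.4, 46.2]), np.float64(20.6)]
ridge 36 [ 0.5376 -0.2183  0.0862] [array([ 552.2, -214.4]), array([72.5, 42.2]), np.float64(19.2)]
bat all 335 [ 0.552  -0.2108  0.0776] [array([ 553.8, -213.7]), array([79.7, 48.1]), np.float64(21.2)]
shoe base 563 [0.5737 0.2049 0.0096] [array([578.4, 214. ]), array([144.4, 202.8]), np.float64(79.6)]
rail 119 [0.6103 0.2154 0.0271] [array([615.1, 219.8]), array([78.7, 40.7]), np.float64(1.6)]
stop 68 [0.6465 0.2252 0.0604] [array([646.8, 225.5]), array([15.6, 53.2]), np.float64(15.8)]
susan 3101 [ 0.586  -0.2081  0.025 ] [array([ 592.6, -210.1]), array([266.4, 266.4]), np.float64(0.3)]
jar 108 [ 0.6539 -0.2471  0.0989] [array([ 655.9, -247.8]), array([37.1, 38.7]), np.float64(45.2)]
pot 99 [ 0.6496 -0.1741  0.0538] [array([ 653.1, -195.5]), array([ 51.9, 132.7]), np.float64(5.7)]
[-0.00424919  0.0227902   0.07812232]
```

View pics/crop1.png

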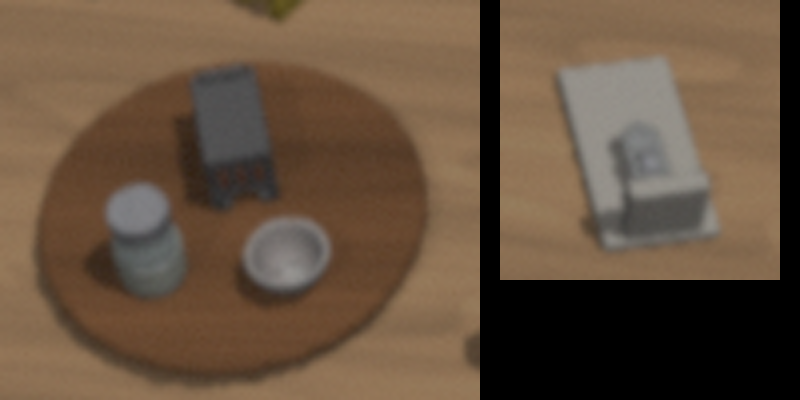

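View pics/crop2.png

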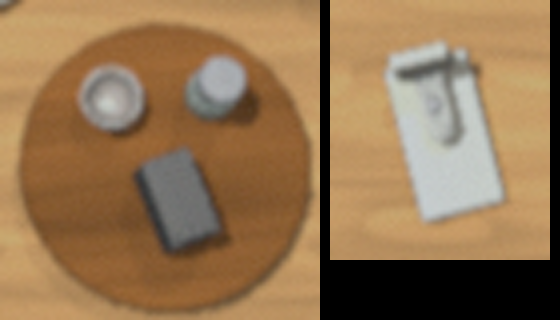

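Crop 1 shows the grey block with its copper strips on the front face (about (240,185)), pointing to world +x. The ridge is at the rear, so this is the battery. The pot and jar stand ahead of it. The shoe's stop is at its far (+x) end, and its yaw is about 16°. I'll move above the battery for a wrist view.

```bash
python3 -m jog '[{"tx":-15,"ty":7},{"tx":-45,"ty":22},{"tx":-80,"ty":39},{"tx":-116,"ty":57,"az":1},{"tx":-152,"ty":75,"az":1},{"tx":-188,"ty":92,"az":2},{"tx":-224,"ty":110,"az":2},{"tx":-260,"ty":127,"az":3},{"tx":-296,"ty":145,"az":3},{"tx":-332,"ty":163,"az":3}]' 1
python3 - <<'E'
from h import *
s=ctrl.state();M=rot(s['tool_rot']);p=s['position'];print(p,np.degrees(np.arctan2(M[1,1],M[0,1])))
d=M.T@(np.array([.554,-.2135,.2])-p)*1000;print(d)
S=np.load('top.npz');W=S['W'];z=W[...,2];v,u=np.mgrid[:400,:640]
c=np.load('scene.npz')
# shoe white mask
for n in('top','scene'):
    D=np.load(n+'.npz');W=D['W'];z=W[...,2]
    hsv=cv2.cvtColor(D['frame'],cv2.COLOR_RGB2HSV)
    m=(abs(W[...,0]-.6)<.14)&(abs(W[...,1]-.205)<.075)&(hsv[...,1]<50)&(hsv[...,2]>90)&(z>.004)&(z<.016)
    k,l,st,_=cv2.connectedComponentsWithStats(m.astype(np.uint8));i=1+st[1:,4].argmax();P=W[l==i][:,:2]*1000
    print(n,len(P),cv2.minAreaRect(P.astype(np.float32)),st[i])
    m=(abs(W[...,0]-.6)<.1)&(abs(W[...,1]-.215)<.06)&(z>.0245)&(z<.035)
    print(np.round(W[m].mean(0),4))
E
```

```text
[ 0.25109488 -0.57172248  0.19913257] 113.70277578038242
[-421.35555775  206.23976918   -0.51388681]
top 623 ((584.130615234375, 208.61859130859375), (148.86659240722656, 79.9982681274414), 14.594596862792969) [249 163  29  42 623]
[0.6112 0.2159 0.0283]
scene 750 ((576.2128295898438, 205.69168090820312), (127.90203857421875, 79.77349090576172), 16.305522918701172) [370 209  35  41 750]
[0.6171 0.2171 0.0286]validation failed for argument at $[0]...
```

```bash
python3 -m jog '[{"tx":-15,"ty":7,"tz":0,"ax":0,"ay":0,"az":0},{"tx":-45,"ty":22,"tz":0,"ax":0,"ay":0,"az":0},{"tx":-80,"ty":39,"tz":0,"ax":0,"ay":0,"az":0},{"tx":-116,"ty":57,"tz":0,"ax":0,"ay":0,"az":1},{"tx":-152,"ty":75,"tz":0,"ax":0,"ay":0,"az":1},{"tx":-188,"ty":92,"tz":0,"ax":0,"ay":0,"az":2},{"tx":-224,"ty":110,"tz":0,"ax":0,"ay":0,"az":2},{"tx":-260,"ty":127,"tz":0,"ax":0,"ay":0,"az":3},{"tx":-296,"ty":145,"tz":0,"ax":0,"ay":0,"az":3},{"tx":-332,"ty":163,"tz":0,"ax":0,"ay":0,"az":3}]' 1; ls pics
```

```text
t: 0.93
position: [0.4904, -0.2876, 0.1998]
tool_rot: [-0.0, -0.18, 0.984, 0.0]
wrist_force: [0.2, -0.5, 1.0]
opening: 0.998
grasp_force: 0.0
crop1.png
crop2.png
scene.png
top.png
```

```bash
cat > w.py <<'E'
from h import *
import sys
s=ctrl.state();M=rot(s['tool_rot']);p=np.array(s['position'])
c=cam('wrist');save(sys.argv[1],c['frame'])
W=c['W'];z=W[...,2];np.savez('wr',W=W,frame=c['frame'])
m=(z>.070)&(z<.084)&(np.hypot(W[...,0]-.554,W[...,1]+.2135)<.075)
for lo,hi in((.07,.0835),(.0835,.092)):
    m=(z>lo)&(z<hi)&(np.hypot(W[...,0]-.554,W[...,1]+.2135)<.07)
    P=W[m];print(len(P),np.round(P.mean(0)*1000,1),cv2.minAreaRect((P[:,:2]*1000).astype(np.float32)) if len(P)>9 else '')
print('T',c['T_tool_cam'].round(3).tolist() if hasattr(c['T_tool_cam'],'round') else c['T_tool_cam'])
print('yaw',np.degrees(np.arctan2(M[1,1],M[0,1]))-90,p)
E
python3 w.py w1
```

```text
3000 [ 553.7 -215.8   80.8] ((554.1114501953125, -214.9326171875), (80.56884765625, 46.002906799316406), 20.897695541381836)
269 [ 522.2 -227.6   86.8] ((545.5891723632812, -218.88966369628906), (57.50726318359375, 32.693111419677734), 20.022193908691406)
T [[0.0, -0.964, -0.264, 0.068], [1.0, 0.0, -0.001, 0.001], [0.001, -0.264, 0.964, -0.174], [0.0, 0.0, 0.0, 1.0]]
yaw 20.707586390044256 [ 0.49042871 -0.28761009  0.1998293 ]
```

View pics/w1.png

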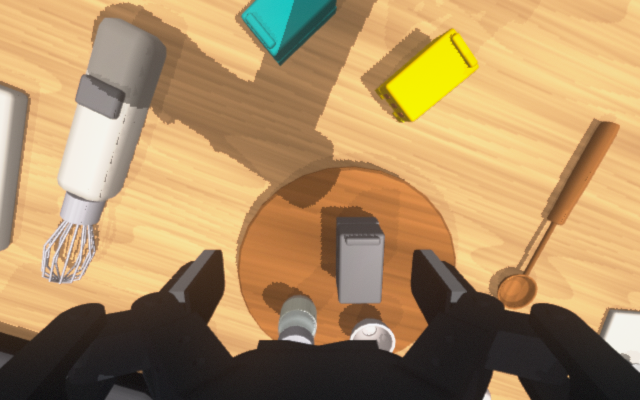

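```bash
python3 -m jog '[{"tx":-17,"ty":9,"tz":0,"ax":0,"ay":0,"az":0},{"tx":-45,"ty":24,"tz":0,"ax":0,"ay":0,"az":0},{"tx":-73,"ty":39,"tz":5,"ax":0,"ay":0,"az":0},{"tx":-84,"ty":45,"tz":20,"ax":0,"ay":0,"az":0},{"tx":-84,"ty":45,"tz":45,"ax":0,"ay":0,"az":0},{"tx":-84,"ty":45,"tz":75,"ax":0,"ay":0,"az":0},{"tx":-84,"ty":45,"tz":105,"ax":0,"ay":0,"az":0},{"tx":-84,"ty":45,"tz":130,"ax":0,"ay":0,"az":0},{"tx":-84,"ty":45,"tz":148,"ax":0,"ay":0,"az":0},{"tx":-84,"ty":45,"tz":156,"ax":0,"ay":0,"az":0}]' 1
python3 -m jog '[{"tx":0,"ty":0,"tz":0,"ax":0,"ay":0,"az":0},{"tx":0,"ty":0,"tz":0,"ax":0,"ay":0,"az":0},{"tx":0,"ty":0,"tz":0,"ax":0,"ay":0,"az":0},{"tx":0,"ty":0,"tz":0,"ax":0,"ay":0,"az":0},{"tx":0,"ty":0,"tz":0,"ax":0,"ay":0,"az":0},{"tx":0,"ty":0,"tz":0,"ax":0,"ay":0,"az":0},{"tx":0,"ty":0,"tz":0,"ax":0,"ay":0,"az":0},{"tx":0,"ty":0,"tz":0,"ax":0,"ay":0,"az":0},{"tx":0,"ty":0,"tz":0,"ax":0,"ay":0,"az":0},{"tx":0,"ty":0,"tz":0,"ax":0,"ay":0,"az":0}]' 0.3 60
```

```text
t: 1.82
position: [0.55, -0.2172, 0.0406]
tool_rot: [-0.003, -0.179, 0.984, 0.001]
wrist_force: [0.5, -0.6, -0.2]
opening: 1.001
grasp_force: 0.0
t: 2.65
position: [0.5537, -0.2179, 0.0463]
tool_rot: [0.002, -0.18, 0.984, -0.001]
wrist_force: [-1.6, 1.9, 5.8]
opening: 0.497
grasp_force: 60.5
```

```bash
python3 -m jog '[{"tx":0,"ty":0,"tz":-5,"ax":0,"ay":0,"az":0},{"tx":0,"ty":0,"tz":-15,"ax":0,"ay":0,"az":0},{"tx":0,"ty":0,"tz":-30,"ax":0,"ay":0,"az":0},{"tx":0,"ty":0,"tz":-50,"ax":0,"ay":0,"az":0},{"tx":0,"ty":0,"tz":-70,"ax":0,"ay":0,"az":0},{"tx":0,"ty":0,"tz":-90,"ax":0,"ay":0,"az":0},{"tx":0,"ty":0,"tz":-110,"ax":0,"ay":0,"az":0},{"tx":0,"ty":0,"tz":-130,"ax":0,"ay":0,"az":0},{"tx":0,"ty":0,"tz":-145,"ax":0,"ay":0,"az":0},{"tx":0,"ty":0,"tz":-150,"ax":0,"ay":0,"az":0}]' 0.3 60
python3 -m jog '[{"tx":-6,"ty":10,"tz":0,"ax":0,"ay":0,"az":0},{"tx":-18,"ty":28,"tz":0,"ax":0,"ay":0,"az":0},{"tx":-32,"ty":50,"tz":0,"ax":0,"ay":0,"az":0},{"tx":-48,"ty":75,"tz":0,"ax":0,"ay":0,"az":0},{"tx":-64,"ty":100,"tz":0,"ax":0,"ay":0,"az":0},{"tx":-80,"ty":125,"tz":0,"ax":0,"ay":0,"az":0},{"tx":-96,"ty":150,"tz":0,"ax":0,"ay":0,"az":0},{"tx":-110,"ty":172,"tz":0,"ax":0,"ay":0,"az":0},{"tx":-118,"ty":185,"tz":0,"ax":0,"ay":0,"az":0},{"tx":-120,"ty":188,"tz":0,"ax":0,"ay":0,"az":0}]'
python3 - <<'E'
from h import *
s=ctrl.state();M=rot(s['tool_rot']);p=np.array(s['position'])
print(p,np.degrees(np.arctan2(M[1,1],M[0,1]))-90,s['wrist_force'])
c=cam('wrist');save('w2',c['frame']);W=c['W'];z=W[...,2];np.savez('wr',W=W,frame=c['frame'])
hsv=cv2.cvtColor(c['frame'],cv2.COLOR_RGB2HSV)
near=(abs(W[...,0]-.595)<.13)&(abs(W[...,1]-.21)<.085)
for n,m in(('base',(z>.005)&(z<.016)&(hsv[...,1]<60)),('all',(z>.005)&(z<.08)),('rail',(z>.0235)&(z<.0295)),('roller',(z>.0295)&(z<.036)),('stop',(z>.055)&(z<.07))):
    m=(near&m).astype(np.uint8);k,l,st,_=cv2.connectedComponentsWithStats(m)
    if k<2: print(n,'none');continue
    i=1+st[1:,4].argmax();P=W[l==i]*1000;print(n,st[i],np.round(np.median(P,0),1),cv2.minAreaRect(P[:,:2].astype(np.float32)))
E
```

```text
t: 3.48
position: [0.5533, -0.218, 0.1971]
tool_rot: [0.002, -0.18, 0.984, -0.001]
wrist_force: [0.1, -0.3, -3.0]
opening: 0.498
grasp_force: 61.5
t: 4.32
position: [0.5977, 0.0035, 0.1925]
tool_rot: [-0.001, -0.181, 0.983, 0.0]
wrist_force: [0.1, -0.3, -3.1]
opening: 0.494
grasp_force: 61.4
[0.59769964 0.00351714 0.19247642] 20.87217520371641 [ 0.07309243 -0.27134078 -3.12033363]
base [ 434  162   93  118 6266] [564.6 196.7  10.1] ((584.4388427734375, 207.205078125), (149.6442108154297, 80.4719009399414), 15.517770767211914)
all [ 434  162   93  143 8460] [583.7 203.9  10.5] ((584.4268798828125, 207.2017822265625), (149.66905212402344, 80.4719009399414), 15.517773628234863)
rail [ 450  223   47   61 1200] [611.9 211.9  27. ] ((613.9879760742188, 208.32928466796875), (72.89149475097656, 54.22410202026367), 26.70064926147461)
roller [452 276  48   7 128] [642.  218.3  32.7] ((641.3353881835938, 222.15435791015625), (8.468267440795898, 53.81416702270508), 23.56488609313965)
stop [478 289  35  16 325] [641.4 236.8  61.4] ((644.8531494140625, 232.4310760498047), (14.517078399658203, 37.540000915527344), 15.692593574523926)
```

View pics/w2.png

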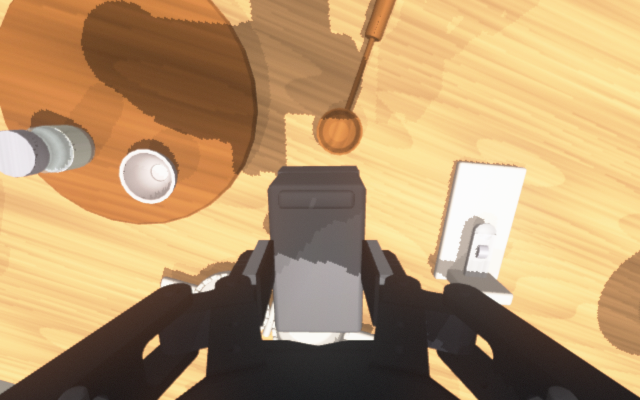

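The wrist view shows the battery held straight (rear ridge at (316,199)). The shoe is at (480,230) with its rail nose at (483,228), and the pot and jar are still standing. Now I'll measure the battery in the hand.

```bash
cat > inhand.py <<'E'
from h import *
C0=np.array([.5843,.2076,0]);Y=np.radians(15.4)
def inhand(c,M,p):
    T=(c['W']-p)@M*1000
    v,u=np.mgrid[:400,:640]
    m=(abs(T[...,0])<60)&(abs(T[...,1])<26)&(abs(T[...,2]+10)<40)&(u>255)&(u<380)&(v<335)&(v>150)
    P=T[m]
    h=np.histogram(P[:,2],bins=np.arange(-50,30,2));print(dict((int(a),int(b)) for a,b in zip(h[1],h[0]) if b>50))
    zt=h[1][h[0].argmax()]+1
    Q=P[abs(P[:,2]-zt)<4];a,*_=np.linalg.lstsq(np.c_[Q[:,:2],np.ones(len(Q))],Q[:,2],rcond=None)
    print('plane tilt deg',np.degrees(a[:2]),'z at 0',a[2],'x',np.percentile(Q[:,0],[0.5,99.5]),'y',np.percentile(Q[:,1],[1,50,99]))
    r=P[(P[:,2]<zt-4)&(P[:,2]>zt-9)];print('ridge',len(r),np.median(r,0),np.percentile(r[:,0],[2,98]),np.percentile(r[:,1],[2,98]))
    print('rear max x',np.percentile(P[:,0],99.8))
    print('rect',cv2.minAreaRect(P[:,:2].astype(np.float32)))
E
python3 - <<'E'
from inhand import *
s=ctrl.state();M=rot(s['tool_rot']);p=np.array(s['position'])
inhand(cam('wrist'),M,p)
E
```

```text
{-50: 110, -48: 110, -46: 104, -44: 260, -42: 1119, -40: 248, -38: 1968, -36: 9559, -34: 724, -32: 102, -30: 79, -28: 77, -26: 68, -24: 74, -22: 70, -20: 62, -18: 69, -16: 62, -14: 68, -10: 59, -8: 52, -2: 75, 0: 58, 6: 55}
plane tilt deg [-0.04998548 -1.43144517] z at 0 -35.24254872362564 x [-40.52669512  37.86737882] y [-21.52088468   0.93516955  22.5872257 ]
ridge 1547 [ 31.74971002   0.05328779 -41.23562841] [-4.9158766  35.91172957] [-22.55065825  23.00305178]
rear max x 38.358482064211906
rect ((-2.0066490173339844, 0.18007850646972656), (51.8665657043457, 80.73576354980469), 89.29569244384766)
```

```bash
python3 -m jog '[{"tx":0,"ty":10,"tz":0,"ax":0,"ay":0,"az":0},{"tx":1,"ty":33,"tz":0,"ax":0,"ay":0,"az":0},{"tx":2,"ty":63,"tz":0,"ax":0,"ay":0,"az":1},{"tx":3,"ty":95,"tz":15,"ax":0,"ay":0,"az":2},{"tx":4,"ty":128,"tz":35,"ax":0,"ay":0,"az":3},{"tx":5,"ty":160,"tz":60,"ax":0,"ay":0,"az":4},{"tx":6,"ty":185,"tz":80,"ax":0,"ay":0,"az":5},{"tx":6,"ty":199,"tz":95,"ax":0,"ay":0,"az":5.5},{"tx":6,"ty":202,"tz":100,"ax":0,"ay":0,"az":5.5},{"tx":6,"ty":202,"tz":100,"ax":0,"ay":0,"az":5.5}]'
python3 -m jog '[{"tx":0,"ty":0,"tz":10,"ax":0,"ay":0,"az":0},{"tx":0,"ty":0,"tz":20,"ax":0,"ay":0,"az":0},{"tx":0,"ty":0,"tz":30,"ax":0,"ay":0,"az":0},{"tx":0,"ty":0,"tz":30,"ax":0,"ay":0,"az":0},{"tx":0,"ty":0,"tz":30,"ax":0,"ay":0,"az":0},{"tx":0,"ty":0,"tz":30,"ax":0,"ay":0,"az":0},{"tx":0,"ty":0,"tz":30,"ax":0,"ay":0,"az":0},{"tx":0,"ty":0,"tz":30,"ax":0,"ay":0,"az":0},{"tx":0,"ty":0,"tz":30,"ax":0,"ay":0,"az":0},{"tx":0,"ty":0,"tz":30,"ax":0,"ay":0,"az":0}]'
cat > chk.py <<'E'
from inhand import *
s=ctrl.state();M=rot(s['tool_rot']);p=np.array(s['position'])
Rs=np.array([[np.cos(Y),-np.sin(Y),0],[np.sin(Y),np.cos(Y),0],[0,0,1]])
b=p+M@np.array([-.0015,.0003,.020]);print('tool',p,'bat in shoe mm',(Rs.T@(b-C0))*1000,'yaw err',np.degrees(np.arctan2(M[1,1],M[0,1])-np.pi/2-Y),'z axis',M[:,2],'F',s['wrist_force'],s['opening'],s['grasp_force'],s['t'])
E
python3 - <<'E'
from chk import *
inhand(cam('wrist'),M,p)
c=cam('scene');save('s2',cv2.resize(c['frame'][150:280,320:450],None,fx=4,fy=4,interpolation=2))
c=cam('top');W=c['W'];z=W[...,2]
T=(W-b)@Rs*1000 # battery frame
E
```

```text
t: 5.25
position: [0.5198, 0.1869, 0.0927]
tool_rot: [-0.002, -0.133, 0.991, -0.001]
wrist_force: [0.3, -0.9, -4.2]
opening: 0.495
grasp_force: 61.7
t: 6.08
position: [0.5213, 0.1876, 0.0644]
tool_rot: [0.0, -0.132, 0.991, 0.0]
wrist_force: [-0.9, 0.1, -3.5]
opening: 0.495
grasp_force: 61.8
tool [0.52129108 0.18757064 0.06443898] bat in shoe mm [-64.55171582  -2.27801775  44.44001685] yaw err -0.18713365435068297 z axis [ 5.56896431e-04  3.96735567e-04 -9.99999766e-01] F [-0.91719812  0.10129634 -3.50652783] 0.49513312774838875 61.75581481307745 6.0833
{-50: 109, -48: 111, -46: 100, -44: 341, -42: 1054, -40: 251, -38: 2103, -36: 9479, -34: 645, -32: 116, -30: 68, -28: 83, -26: 76, -24: 71, -22: 74, -20: 68, -18: 54, -16: 72, -14: 57, -12: 60, -8: 55, -6: 51, -2: 61, 0: 56, 2: 54}
plane tilt deg [-0.09209491 -1.41113083] z at 0 -35.27742994768705 x [-40.44899897  37.97912236] y [-21.6793397    0.81576764  22.48514338]
ridge 1557 [ 31.88339674  -0.07388575 -41.31317885] [-4.46463661 35.99738485] [-22.68303524  22.52195183]
rear max x 38.479633829263854
rect ((-1.6937065124511719, 0.1428508758544922), (51.94194030761719, 80.4115219116211), 89.47563934326172)
```

View pics/s2.png

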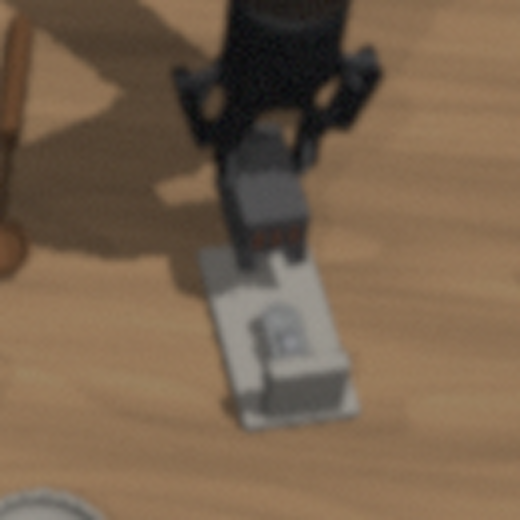

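Run:
```python
from chk import *
D=np.load('wr.npz');W=D['W'];z=W[...,2];m=(abs(z)<.012)&(W[...,1]>.05)&(W[...,1]<.4)&(W[...,0]>.3)
Q=W[m];a,*_=np.linalg.lstsq(np.c_[Q[:,:2],np.ones(len(Q))],Q[:,2],rcond=None);print('table tilt by wrist',np.degrees(a[:2]),a[2])
for n in('scene','top'):
    c=cam(n);W=c['W'];T=(W-C0)@Rs*1000;x,y,z=T[...,0],T[...,1],T[...,2]
    m=(abs(z-99.5)<4)&(x>-110)&(x<-20)&(abs(y)<40);P=T[m];print(n,'bat top',m.sum(),np.percentile(P,[1,50,99],axis=0).round(1).tolist())
    r=cv2.minAreaRect(P[:,:2].astype(np.float32));print(r)
    m=(abs(z-10)<3)&(x>-80)&(x<80)&(abs(y)<50);P=T[m];print(' base',np.percentile(P,[.5,50,99.5],axis=0).round(1).tolist())
    m=(abs(z-27)<2.5)&(x>-20)&(x<50)&(abs(y)<30);P=T[m];print(' rail',m.sum(),np.percentile(P,[1,50,99],axis=0).round(1).tolist())
    m=(z>50)&(z<68)&(x>45)&(abs(y)<50);P=T[m];print(' stop',np.percentile(P,[1,50,99],axis=0).round(1).tolist())
```

```text
tool [0.52116137 0.18751552 0.06424886] bat in shoe mm [-64.69933857  -2.2991709   44.24926404] yaw err -0.18522503941814433 z axis [ 2.08044188e-04  1.70877586e-04 -9.99999964e-01] F [-0.51937284 -0.51919181 -2.9949199 ] 0.4945008624138329 61.755933947861195 6.2333
table tilt by wrist [ 0.3931016  -0.23278576] -0.0015228959528126769
scene bat top 323 [[-97.2, -22.9, 95.7], [-54.9, 1.3, 99.1], [-21.9, 22.1, 103.2]]
((-60.07676315307617, 0.2705039978027344), (81.17375946044922, 58.033206939697266), 9.320243835449219)
 base [[-70.8, -38.5, 7.0], [-10.4, -13.2, 9.8], [77.3, 40.9, 13.0]]
 rail 74 [[-3.8, -10.9, 24.7], [12.3, 1.2, 27.0], [36.9, 14.4, 29.5]]
 stop [[60.3, -24.8, 50.2], [386.3, 1.9, 59.2], [461.9, 46.5, 67.7]]
top bat top 60 [[-103.9, -24.0, 95.7], [-91.9, -8.5, 99.0], [-76.9, 20.1, 103.2]]
((-90.23802185058594, -1.5576038360595703), (26.785612106323242, 45.673789978027344), 2.839113235473633)
 base [[-73.6, -43.7, 7.1], [20.4, -28.7, 9.9], [73.1, 9.7, 13.0]]
 rail 7 [[35.0, -11.0, 25.1], [43.5, -7.3, 25.7], [49.0, -2.2, 27.8]]
 stop [[58.6, -47.5, 50.8], [72.0, 2.3, 61.0], [402.9, 46.3, 67.6]]
```

```bash
python3 -m jog '[{"tx":0,"ty":2,"tz":6,"ax":0,"ay":0,"az":0},{"tx":0,"ty":2,"tz":12,"ax":0,"ay":0,"az":0},{"tx":0,"ty":2,"tz":18,"ax":0,"ay":0,"az":0},{"tx":0,"ty":2,"tz":24,"ax":0,"ay":0,"az":0},{"tx":0,"ty":2,"tz":28,"ax":0,"ay":0,"az":0},{"tx":0,"ty":2,"tz":29,"ax":0,"ay":0,"az":0},{"tx":0,"ty":2,"tz":29,"ax":0,"ay":0,"az":0},{"tx":0,"ty":2,"tz":29,"ax":0,"ay":0,"az":0},{"tx":0,"ty":2,"tz":29,"ax":0,"ay":0,"az":0},{"tx":0,"ty":2,"tz":29,"ax":0,"ay":0,"az":0}]'
python3 -m chk
```

```text
t: 7.17
position: [0.5209, 0.1895, 0.0355]
tool_rot: [0.0, -0.132, 0.991, 0.0]
wrist_force: [-0.4, -0.1, -4.4]
opening: 0.491
grasp_force: 61.8
tool [0.52089199 0.18950771 0.03547033] bat in shoe mm [-64.41907756  -0.30404912  15.47160598] yaw err -0.19023330880488512 z axis [ 6.93103377e-04  4.62552960e-04 -9.99999653e-01] F [-0.39421593 -0.09022151 -4.44397074] 0.4912794338436752 61.75963081419468 7.1667
```

```bash
python3 -m jog '[{"tx":-3,"ty":0,"tz":0.5,"ax":0,"ay":0,"az":0},{"tx":-7,"ty":0,"tz":0.5,"ax":0,"ay":0,"az":0},{"tx":-11,"ty":0,"tz":0.5,"ax":0,"ay":0,"az":0},{"tx":-15,"ty":0,"tz":0.5,"ax":0,"ay":0,"az":0},{"tx":-19,"ty":0,"tz":0.5,"ax":0,"ay":0,"az":0},{"tx":-23,"ty":0,"tz":0.5,"ax":0,"ay":0,"az":0},{"tx":-26,"ty":0,"tz":0.5,"ax":0,"ay":0,"az":0},{"tx":-28,"ty":0,"tz":0.5,"ax":0,"ay":0,"az":0},{"tx":-30,"ty":0,"tz":0.5,"ax":0,"ay":0,"az":0},{"tx":-30,"ty":0,"tz":0.5,"ax":0,"ay":0,"az":0}]'
python3 -m chk
```

```text
t: 8.0
position: [0.55, 0.1973, 0.0346]
tool_rot: [0.0, -0.132, 0.991, 0.0]
wrist_force: [-0.2, -0.2, -3.7]
opening: 0.494
grasp_force: 61.8
tool [0.54996523 0.19734679 0.03458423] bat in shoe mm [-34.31776479  -0.47168667  14.5846972 ] yaw err -0.19363015632491787 z axis [ 2.81918561e-04  1.11354789e-04 -9.99999954e-01] F [-0.20972016 -0.21989912 -3.65050684] 0.49379742418000183 61.75690647214651 8.0
```

```bash
python3 -m jog '[{"tx":-3,"ty":0,"tz":0,"ax":0,"ay":0,"az":0},{"tx":-6,"ty":0,"tz":0,"ax":0,"ay":0,"az":0},{"tx":-9,"ty":0,"tz":0,"ax":0,"ay":0,"az":0},{"tx":-12,"ty":0,"tz":0,"ax":0,"ay":0,"az":0},{"tx":-15,"ty":0,"tz":0,"ax":0,"ay":0,"az":0},{"tx":-18,"ty":0,"tz":0,"ax":0,"ay":0,"az":0},{"tx":-21,"ty":0,"tz":0,"ax":0,"ay":0,"az":0},{"tx":-24,"ty":0,"tz":0,"ax":0,"ay":0,"az":0},{"tx":-27,"ty":0,"tz":0,"ax":0,"ay":0,"az":0},{"tx":-30,"ty":0,"tz":0,"ax":0,"ay":0,"az":0}]'
python3 -m chk
```

```text
t: 8.83
position: [0.5793, 0.2054, 0.0351]
tool_rot: [0.001, -0.132, 0.991, 0.0]
wrist_force: [-1.0, 0.7, 0.4]
opening: 0.497
grasp_force: 62.7
tool [0.57925754 0.20544492 0.03508411] bat in shoe mm [-3.90778503 -0.43926574 15.08605774] yaw err -0.1746951732930511 z axis [ 1.15348139e-03  5.22690546e-04 -9.99999198e-01] F [-0.99815241  0.70334626  0.39420457] 0.4972488806061771 62.71114859730005 8.8333
```

```bash
python3 -m jog '[{"tx":-3,"ty":0,"tz":0.2,"ax":0,"ay":0,"az":0},{"tx":-6,"ty":0,"tz":0.4,"ax":0,"ay":0,"az":0},{"tx":-9,"ty":0,"tz":0.6,"ax":0,"ay":0,"az":0},{"tx":-12,"ty":0,"tz":0.8,"ax":0,"ay":0,"az":0},{"tx":-15,"ty":0,"tz":1,"ax":0,"ay":0,"az":0},{"tx":-17,"ty":0,"tz":1,"ax":0,"ay":0,"az":0},{"tx":-19,"ty":0,"tz":1,"ax":0,"ay":0,"az":0},{"tx":-20,"ty":0,"tz":1,"ax":0,"ay":0,"az":0},{"tx":-21,"ty":0,"tz":1,"ax":0,"ay":0,"az":0},{"tx":-22,"ty":0,"tz":1,"ax":0,"ay":0,"az":0}]'
python3 -m chk
```

```text
t: 9.67
position: [0.5987, 0.2106, 0.0337]
tool_rot: [-0.001, -0.132, 0.991, -0.0]
wrist_force: [-4.9, 0.2, 5.2]
opening: 0.495
grasp_force: 64.1
tool [0.59865515 0.21061847 0.03371546] bat in shoe mm [16.09184319 -0.61125765 13.71167755] yaw err -0.20172298382812331 z axis [-2.38186443e-03 -8.62031238e-04 -9.99996792e-01] F [-4.88119297  0.24807079  5.21829978] 0.49514119499519776 64.1304599493742 9.6667
```

```bash
python3 -m jog '[{"tx":-0.5,"ty":0,"tz":0,"ax":0,"ay":0,"az":0},{"tx":-1,"ty":0,"tz":0,"ax":0,"ay":0,"az":0},{"tx":-1.5,"ty":0,"tz":0,"ax":0,"ay":0,"az":0},{"tx":-2,"ty":0,"tz":0,"ax":0,"ay":0,"az":0},{"tx":-2.5,"ty":0,"tz":0,"ax":0,"ay":0,"az":0},{"tx":-3,"ty":0,"tz":0,"ax":0,"ay":0,"az":0},{"tx":-3,"ty":0,"tz":0,"ax":0,"ay":0,"az":0},{"tx":-3,"ty":0,"tz":0,"ax":0,"ay":0,"az":0},{"tx":-3,"ty":0,"tz":0,"ax":0,"ay":0,"az":0},{"tx":-3,"ty":0,"tz":0,"ax":0,"ay":0,"az":0}]'
python3 - <<'E'
from chk import *
inhand(cam('wrist'),M,p)
E
```

```text
t: 10.5
position: [0.6, 0.2106, 0.0337]
tool_rot: [-0.003, -0.132, 0.991, -0.001]
wrist_force: [-6.1, 0.8, 6.5]
opening: 0.496
grasp_force: 64.8
tool [0.60004265 0.21058629 0.03368895] bat in shoe mm [17.35972066 -1.02646417 13.68059092] yaw err -0.20974717482562033 z axis [-0.00512997 -0.00242315 -0.99998391] F [-6.08141969  0.76560094  6.54304795] 0.4955896117884923 64.76133339107037 10.5
{-50: 116, -48: 112, -46: 95, -44: 225, -42: 1121, -40: 307, -38: 2630, -36: 9109, -34: 534, -32: 104, -30: 274, -28: 116, -26: 76, -24: 80, -22: 73, -20: 57, -18: 67, -16: 58, -14: 51, -12: 59, -10: 55, -8: 52, -2: 62, 0: 80, 4: 52, 22: 990, 24: 274}
plane tilt deg [ 0.34668052 -1.32117792] z at 0 -35.39720480264402 x [-40.3301865   38.06593868] y [-21.65426641   0.81231868  22.52584103]
ridge 1549 [ 31.91290135   0.36015861 -41.15304208] [-4.96349449 36.02583587] [-22.46789119  22.63634933]
rear max x 46.707647921011855
rect ((-0.6643104553222656, 0.012063980102539062), (51.980411529541016, 95.02061462402344), 89.96971130371094)
```

```bash
python3 -m jog '[{"tx":-1,"ty":0,"tz":0,"ax":0,"ay":0,"az":0},{"tx":-2,"ty":0,"tz":0,"ax":0,"ay":0,"az":0},{"tx":-3,"ty":0,"tz":0,"ax":0,"ay":0,"az":0},{"tx":-4,"ty":0,"tz":0,"ax":0,"ay":0,"az":0},{"tx":-4,"ty":0,"tz":0,"ax":0,"ay":0,"az":0},{"tx":-4,"ty":0,"tz":0,"ax":0,"ay":0,"az":0},{"tx":-4,"ty":0,"tz":0,"ax":0,"ay":0,"az":0},{"tx":-4,"ty":0,"tz":0,"ax":0,"ay":0,"az":0},{"tx":-4,"ty":0,"tz":0,"ax":0,"ay":0,"az":0},{"tx":-4,"ty":0,"tz":0,"ax":0,"ay":0,"az":0}]'
python3 -m chk
```

```text
t: 11.38
position: [0.6002, 0.2106, 0.0336]
tool_rot: [-0.007, -0.132, 0.991, -0.002]
wrist_force: [-15.1, 1.0, 12.5]
opening: 0.496
grasp_force: 66.3
tool [0.60018441 0.21058665 0.03361735] bat in shoe mm [17.33801593 -1.0808957  13.59839831] yaw err -0.23075461210433176 z axis [-0.01254924 -0.00532494 -0.99990708] F [-15.11319935   0.98123847  12.52718021] 0.4957692807063284 66.26321487128735 11.3833
```

```bash
python3 -m jog '[{"tx":-1,"ty":0,"tz":0,"ax":0,"ay":0,"az":0},{"tx":-2,"ty":0,"tz":0,"ax":0,"ay":0,"az":0},{"tx":-3,"ty":0,"tz":0,"ax":0,"ay":0,"az":0},{"tx":-4,"ty":0,"tz":0,"ax":0,"ay":0,"az":0},{"tx":-4,"ty":0,"tz":0,"ax":0,"ay":0,"az":0},{"tx":-4,"ty":0,"tz":0,"ax":0,"ay":0,"az":0},{"tx":-4,"ty":0,"tz":0,"ax":0,"ay":0,"az":0},{"tx":-4,"ty":0,"tz":0,"ax":0,"ay":0,"az":0},{"tx":-4,"ty":0,"tz":0,"ax":0,"ay":0,"az":0},{"tx":-4,"ty":0,"tz":0,"ax":0,"ay":0,"az":0}]'
python3 -m chk
python3 -m jog '[{"tx":1,"ty":0,"tz":0,"ax":0,"ay":0,"az":0},{"tx":2,"ty":0,"tz":0,"ax":0,"ay":0,"az":0},{"tx":3,"ty":0,"tz":0,"ax":0,"ay":0,"az":0},{"tx":4,"ty":0,"tz":0,"ax":0,"ay":0,"az":0},{"tx":5,"ty":0,"tz":0,"ax":0,"ay":0,"az":0},{"tx":6,"ty":0,"tz":0,"ax":0,"ay":0,"az":0},{"tx":7,"ty":0,"tz":0,"ax":0,"ay":0,"az":0},{"tx":8,"ty":0,"tz":0,"ax":0,"ay":0,"az":0},{"tx":9,"ty":0,"tz":0,"ax":0,"ay":0,"az":0},{"tx":9,"ty":0,"tz":0,"ax":0,"ay":0,"az":0}]'
python3 -m chk
```

```text
t: 12.22
position: [0.6001, 0.2105, 0.0335]
tool_rot: [-0.011, -0.132, 0.991, -0.003]
wrist_force: [-23.0, -0.5, 18.7]
opening: 0.493
grasp_force: 67.6
tool [0.60005418 0.21048771 0.03352777] bat in shoe mm [17.01506545 -1.15907903 13.49881207] yaw err -0.25754108292505945 z axis [-0.02057313 -0.00839759 -0.99975308] F [-23.02027326  -0.46938344  18.74708642] 0.4929991806075208 67.62694951146841 12.2167
t: 13.05
position: [0.6003, 0.2106, 0.0337]
tool_rot: [-0.001, -0.132, 0.991, -0.001]
wrist_force: [-5.7, -0.6, 5.3]
opening: 0.496
grasp_force: 64.5
tool [0.60032291 0.21064619 0.03369438] bat in shoe mm [17.70170134 -1.03782458 13.69005949] yaw err -0.19978307669356526 z axis [-0.00250227 -0.00143735 -0.99999584] F [-5.66388469 -0.58532401  5.30245567] 0.4957185976247289 64.48772817850113 13.05
```

Hard against the stop. Next I'll release, retreat upward and check.

```bash
python3 -m jog '[{"tx":0.5,"ty":0,"tz":-0.3,"ax":0,"ay":0,"az":0},{"tx":1,"ty":0,"tz":-0.5,"ax":0,"ay":0,"az":0},{"tx":1,"ty":0,"tz":-0.5,"ax":0,"ay":0,"az":0},{"tx":1,"ty":0,"tz":-0.5,"ax":0,"ay":0,"az":0},{"tx":1,"ty":0,"tz":-0.5,"ax":0,"ay":0,"az":0},{"tx":1,"ty":0,"tz":-0.5,"ax":0,"ay":0,"az":0},{"tx":1,"ty":0,"tz":-0.5,"ax":0,"ay":0,"az":0},{"tx":1,"ty":0,"tz":-0.5,"ax":0,"ay":0,"az":0},{"tx":1,"ty":0,"tz":-0.5,"ax":0,"ay":0,"az":0},{"tx":1,"ty":0,"tz":-0.5,"ax":0,"ay":0,"az":0}]' 1
python3 -m jog '[{"tx":0,"ty":0,"tz":0,"ax":0,"ay":0,"az":0},{"tx":0,"ty":0,"tz":-5,"ax":0,"ay":0,"az":0},{"tx":0,"ty":0,"tz":-15,"ax":0,"ay":0,"az":0},{"tx":0,"ty":0,"tz":-30,"ax":0,"ay":0,"az":0},{"tx":0,"ty":0,"tz":-50,"ax":0,"ay":0,"az":0},{"tx":0,"ty":0,"tz":-70,"ax":0,"ay":0,"az":0},{"tx":0,"ty":0,"tz":-90,"ax":0,"ay":0,"az":0},{"tx":0,"ty":0,"tz":-110,"ax":0,"ay":0,"az":0},{"tx":0,"ty":0,"tz":-130,"ax":0,"ay":0,"az":0},{"tx":0,"ty":0,"tz":-140,"ax":0,"ay":0,"az":0}]' 1
python3 -m jog '[{"tx":15,"ty":0,"tz":0,"ax":0,"ay":0,"az":0},{"tx":40,"ty":0,"tz":0,"ax":0,"ay":0,"az":0},{"tx":65,"ty":0,"tz":0,"ax":0,"ay":0,"az":0},{"tx":90,"ty":0,"tz":0,"ax":0,"ay":0,"az":0},{"tx":100,"ty":0,"tz":0,"ax":0,"ay":0,"az":0},{"tx":100,"ty":0,"tz":0,"ax":0,"ay":0,"az":0},{"tx":100,"ty":0,"tz":0,"ax":0,"ay":0,"az":0},{"tx":100,"ty":0,"tz":0,"ax":0,"ay":0,"az":0},{"tx":100,"ty":0,"tz":0,"ax":0,"ay":0,"az":0},{"tx":100,"ty":0,"tz":0,"ax":0,"ay":0,"az":0}]'
python3 - <<'E'
from chk import *
c=cam('wrist');T=(c['W']-C0)@Rs*1000;x,y,z=T[...,0],T[...,1],T[...,2]
m=(abs(z-68)<4)&(abs(x-18)<45)&(abs(y)<30);P=T[m];print(m.sum(),cv2.minAreaRect(P[:,:2].astype(np.float32)),np.median(P[:,2]))
m=(z>72)&(z<78)&(abs(x+16)<20)&(abs(y)<30);print('ridge',np.median(T[m],0))
a=cv2.resize(c['frame'],(400,250));s=cam('scene')['frame'];b=cv2.resize(s[195:275,345:425],(400,400),interpolation=2);d=cv2.resize(s[170:265,180:300],(400,317),interpolation=2)
o=np.zeros((570,800,3),np.uint8);o[:250,:400]=a;o[:400,400:]=b;o[252:569,:400]=d;save('fin',o)
E
```

```text
t: 13.88
position: [0.6008, 0.2111, 0.0341]
tool_rot: [0.0, -0.132, 0.991, 0.0]
wrist_force: [-0.7, 0.6, 0.8]
opening: 1.004
grasp_force: 0.0
t: 14.72
position: [0.6021, 0.2117, 0.1785]
tool_rot: [0.003, -0.133, 0.991, 0.001]
wrist_force: [0.3, -0.4, 0.1]
opening: 0.998
grasp_force: 0.0
t: 15.55
position: [0.505, 0.1852, 0.1738]
tool_rot: [-0.0, -0.132, 0.991, -0.0]
wrist_force: [-0.2, 0.5, 0.0]
opening: 1.0
grasp_force: 0.0
tool [0.50495812 0.18515313 0.17376665] bat in shoe mm [-80.95816048  -0.28077208 153.76620542] yaw err -0.2085019577112133 z axis [-1.95916989e-04 -2.67039210e-04 -9.99999945e-01] F [-0.151021    0.52253147  0.02405861] 1.0004650659857266 0.0 15.55
2979 ((17.544471740722656, -0.04331207275390625), (45.9019889831543, 80.326171875), 89.88594055175781) 68.81573419197201
ridge [-17.17509558   0.16071066  74.48229314]
```

View pics/fin.png

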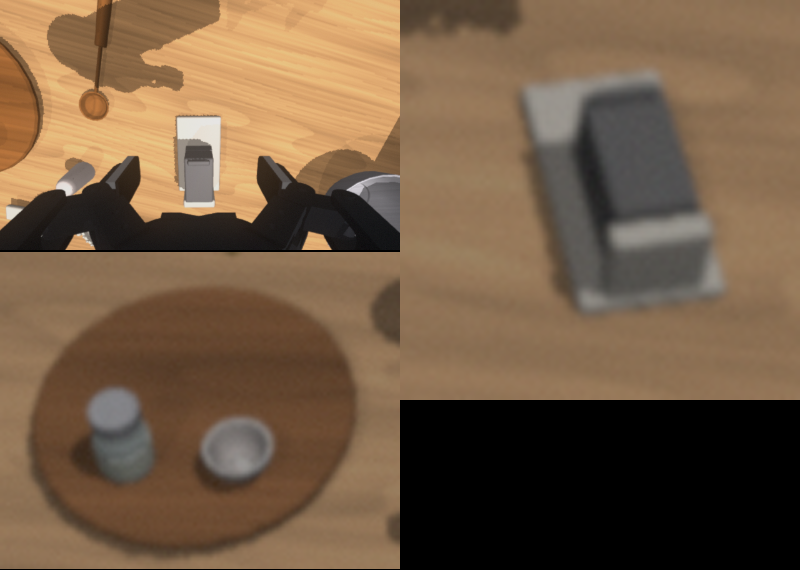

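The picture shows the battery against the stop at (660,225), measured at x = 17.5 mm against 18 nominal. Jar (120,435) and pot (237,450) are standing, and the gripper is clear.

```bash
python3 -c "
from rig import ctrl
print(ctrl.hand_in())"
```

```text
the job is handed in; nothing more can be done
None
```

I handed the job in at about 16 s: the battery is released on the rail against the stop (17.5 mm measured, 18 nominal) and the pot and jar are standing; I inferred the catch clicked in from that position and the firm stop at 23 N, since I could not read it directly.

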